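# Find the loose clamp lever, snug it and flag it

## Task

One of the three black clamp levers on the aluminium plate has worked loose, and they all look alike. Check them by pushing the ball end sideways, clockwise seen from above, with the closed fingertips (do not pinch a lever) and a push of about 10 N, never over 25 N and never the other way: a tight one will not give; run the loose one round until it comes up firm under that push. Then flag it by standing the red marker upright in the yellow ring behind that lever, and leave everything else where it is.

Things in the scene. Friction and masses are not known exactly. Their poses are not given: they have to be found in the camera images.
- fixture: Aluminium clamping plate bolted to the bench, 124 (x) x 310 (y) x 12 mm thick; cannot move. Origin on the bench, below the middle lever's axis; z up. The plate spans x -58 to +66 mm and y +-155 mm in its own frame. Three clamp levers turn about vertical axes at (0, +100), (0, 0) and (0, -100) mm (levers 1, 2, 3). Under each hub lies a dark strap 34 x 50 mm, 17 mm above the bench.
- lever_1 (a joint): Turn of the left-most (+y) black clamp lever, rad; grows clockwise seen from above (tightening). At 0 the handle points along the fixture's -x; it starts within 0.03 of that, tight or loose. Pushed back (counterclockwise) it must not pass -0.1.
- ball_1 (a point): Centre of the 20 mm ball at the end of lever 1's handle, 55 mm from the lever's axis and 42 mm above the bench; the bar leading to it is 11 mm thick, the hub at the axis 23 mm across, 50 mm high over the bench.
- mark_1 (a point): Centre of the yellow painted ring (38 mm across) on the plate's top, 12 mm above the bench, 45 mm behind lever 1's axis (fixture +x): where the red marker stands to flag lever 1.
- lever_2 (a joint): Turn of the middle black clamp lever, rad; grows clockwise seen from above (tightening). At 0 the handle points along the fixture's -x; it starts within 0.03 of that, tight or loose. Any lever: if tight, it takes up after at most about 0.06 rad of play, then resists like a stiff spring, about 3 N per mm at the ball, and springs back.
- ball_2 (a point): Centre of the 20 mm ball at the end of lever 2's handle, 55 mm from the lever's axis and 42 mm above the bench; the bar leading to it is 11 mm thick, the hub at the axis 23 mm across, 50 mm high over the bench.
- mark_2 (a point): Centre of the yellow painted ring (38 mm across) on the plate's top, 12 mm above the bench, 45 mm behind lever 2's axis (fixture +x): where the red marker stands to flag lever 2.
- lever_3 (a joint): Turn of the right-most (-y) black clamp lever, rad; grows clockwise seen from above (tightening). At 0 the handle points along the fixture's -x; it starts within 0.03 of that, tight or loose. Any lever: if loose, it turns against a steady drag of about 1.5 N at the ball, comes up firm and springy (3 N/mm) between 0.45 and 0.85 rad, and stays where it is left.
- ball_3 (a point): Centre of the 20 mm ball at the end of lever 3's handle, 55 mm from the lever's axis and 42 mm above the bench; the bar leading to it is 11 mm thick, the hub at the axis 23 mm across, 50 mm high over the bench.
- mark_3 (a point): Centre of the yellow painted ring (38 mm across) on the plate's top, 12 mm above the bench, 45 mm behind lever 3's axis (fixture +x): where the red marker stands to flag lever 3.
- red_marker: Loose red plastic marker, a round pawn 44 mm high, about 40 g: foot 26 mm across, head 20 mm across from 26 mm height to the top, waist 16 mm. Origin at the centre of its underside, z up. Starts upright on the bench in front and to the right of the fixture.
- phone_clamp: Black gooseneck phone holder left of the fixture, fixed, 0.28 m tall: round foot at the fixture side, arched neck and a clamp at the robot side. Origin on the bench near its middle; all of it lies within 0.15 m of there horizontally. Do not run into it.
- usb_stick: Red USB stick lying on the bench, 16 x 50 x 8 mm, origin centre of underside; a bystander, leave alone.
- wick_spool: Yellow flat spool, 44 x 66 x 11 mm, origin centre of underside; a bystander, leave alone.
- tip_tinner: Flat white tin with a red patch on the lid, 47 mm across, 19 mm high, behind the fixture; a bystander, leave alone.
There are look-alikes about, which are no part of the job. There is more than one size of the red_marker; the job needs the smallest.

How it is judged:
By the outcome, as a careful person would: the job done as asked, in the order asked, and still so for the second after the job is handed in, with the robot touching nothing.
It also fails if it takes over 64 s, if anything falls off the work surface, if the arm or the gripper's body presses on something with over 40 N, if the wrist force passes 120 N, or if a joint passes its speed limit or range.

## Robot

A 6-joint arm with a two-finger parallel gripper is mounted at the origin on a cart in front of the work surface, level with it; the furniture and walls round the work are solid. World frame = base frame: x ahead of the robot, y to its left, z up, the work surface at z = 0. Lengths are in mm, angles in rad, forces in N, time in s.
With the tool pointing down it reaches from about 275 to 750 mm from the base axis. Payload 10.2 kg.
Tool frame: the origin (TCP) lies at the very end of the fingers, on their centre line; the grasp point (between the pads) lies 19 mm behind it (ctrl.grip_depth is the distance from the TCP to the grasp point, in mm); z points along the fingers, x is the direction in which the jaws open and shut, and the axes are right-handed (so a half turn about z gives the same grasp; the last joint's range is limited). The gripper opens to 85 mm and grips with 20 to 120 N. Pads are 22 mm wide; open, the fingers measure 114 mm over their backs; the gripper's body (76 mm by 85 mm) begins 54 mm behind the grasp point. The pads swing forward as they close: fully open they stand 13 mm farther back than shut.
Start: joints at [-1.404, 0.313, 1.498, -0, 1.331, -0.223], TCP at [199.49, -485.628, 231.294] pointing down, gripper open.
Joint ranges: [-2.94, 2.94], [-0.97, 2.17], [0.19, 2.56], [-1.23, 4.37], [0.02, 3.11], [-2.88, 2.88]. Speed limits (rad/s): [2.39, 2.39, 3.01, 3.14, 3.14, 3.14].

## Interface

Orientations are given as a unit quaternion [w, x, y, z].
In Python, from rig import ctrl gives the robot as it stands.
- The arm moves only by the tool play_rows, never from a script. Its argument "motion" is a list of rows, each a list of 2 entries, a list of its own where there are three numbers: the shift along the tool's x, y, z in mm, then the turn, a rotation vector about the tool's x, y, z in degrees. A call has 1 to 20 rows; each row shifts and turns the commanded pose from where the row before left it, along the tool's axes as they then stand; what a row does not reach is not made up. A row lasts 1/12 s, in which the tool goes at most 41.7 mm and 7.16 degrees, less where a joint would pass 70% of its speed; a pose out of reach is approached as far as the arm can. A call with a gripper value outside its range is refused whole. "fingers" is the finger opening in mm, from 0 to 85.4, set as the call begins (left out, the last holds). The fingers move at their own pace and stop on an object; "squeeze" is the grip in N (left out, the last holds). Time passes only in rows, so rows that do not move let the fingers close. It gives the time, the measured TCP pose, the force and the opening at its end, in the units of the state.
- ctrl.sense(): the state, without advancing time (a new reading comes with each control period).
- ctrl.capture(name): name is "scene" or "top"; returns the picture (420x560x3 uint8, red, green, blue); there is no depth.
- ctrl.get_calibration(name): a dict with "K" (3x3 intrinsics, pixels), "k1" (the pictures are not rectified: a ray, as slopes to the right and down, at radius r is drawn at 1 + k1 r^2 times it, then the intrinsics apply), "R" (3x3) and "t" (3): a world point X has camera coordinates R X + t. Camera axes: x right, y down, z forward; pixel columns grow to the right and rows downward; lengths in mm; the calibration is good to about 2 mm. A picture is of the moment at which its call begins. get_calibration takes no time and is no camera call.
- ctrl.finish_job(): hands the job in, once; it reports no verdict.
Trained networks look in the newest picture that a camera, given by its name, has taken for a name from the list of things; names that differ only in an ending like _2 or _b are one class to them, and where a whole thing is asked for, a point or a joint stands for the part that bears it (a point fixed in the world has none). Each returns a list of dicts, best first, with "p" (0 to 1); they miss things now and then, are a little off and sometimes report something else, mostly with a low value. They report only what shows in the picture. A call takes as long as a camera call. They do not tell look-alikes from the thing itself.
- ctrl.spot_in(camera, name): "position" ([column, row] as shares, 0 to 1, of the picture: columns of its width, rows of its height, amid what is visible of it).
The state is a dict: "time_s": time; "joints": joint angles; "dq": joint speeds; "tau": joint torques, N m; "eef_pos": TCP position; "ee_rot": TCP orientation; "force": force on the tool from outside, world axes, zero at the start; "wrist_torque": the same for the moment, N m; "grip_width": opening from 0.0 (shut) to 1.0 (fully open).
Only numpy, scipy, OpenCV 4.12 (cv2) and the standard library are available. Lean on these libraries where they do the work, as an engineer would, in place of code of your own. Each camera call takes 0.05 s, during which the arm holds its last target. There are 200 camera calls.

## Working session

There is one attempt and no reset: what is moved stays moved. The work goes in short steps, Python scripts to look and compute and a tool call to move; the robot and the scene stay as the last step left them, time stands still between calls to the robot, and variables do not carry over. Pictures are saved under pics/ and viewed, about 8 in all and at most 12, crops included, and the job is handed in when it is done.

Besides the shell and the picture viewer there is one more tool, called after "Call:" as a command line: name --argument value ..., lists and objects as JSON in quotes. play_rows: Moves the arm, as the interface text tells. Its arguments: {"type":"object","properties":{"motion":{"type":"array"},"fingers":{"type":"number"},"squeeze":{"type":"number"}},"required":["motion"]}

```bash
mkdir -p pics; ls; cat > h.py <<'E'
import numpy as np, cv2
from rig import ctrl
def cal(n):
    c=ctrl.get_calibration(n); return [np.array(c[k],float) for k in ("K","R","t")]+[c["k1"]]
def ray(n,uv):
    K,R,t,k1=cal(n); d=np.linalg.solve(K,[uv[0],uv[1],1])[:2]; s=d.copy()
    for _ in range(30): s=d/(1+k1*(s@s))
    C=-R.T@t; v=R.T@np.array([s[0],s[1],1]); return C,v
def onz(n,uv,z):
    C,v=ray(n,uv); return C+v*(z-C[2])/v[2]
def proj(n,X):
    K,R,t,k1=cal(n); c=R@np.array(X,float)+t; s=c[:2]/c[2]; s=s*(1+k1*(s@s)); return (K@[s[0],s[1],1])[:2]
def snap(n,f):
    im=ctrl.capture(n); cv2.imwrite(f"pics/{f}.png",im[:,:,::-1]); return im
E
python3 - <<'E'
from h import *
s=ctrl.sense(); print(s)
for n in ("scene","top"):
    snap(n,n+"0"); print(n,-cal(n)[1].T@cal(n)[2])
    for nm,z in (("ball_1",42),("lever_1",35),("mark_1",12),("red_marker",22),("fixture",12),("usb_stick",4),("wick_spool",5),("tip_tinner",10),("phone_clamp",0)):
        for d in ctrl.spot_in(n,nm):
            uv=np.array(d["position"])*[560,420]; print(n,nm,round(d["p"],2),uv.round(1),onz(n,uv,z).round(1))
E
```

```text
pics
{'time_s': 0.0, 'joints': array([-1.40439893e+00,  3.13454700e-01,  1.49846127e+00, -1.86284283e-05,
        1.33103687e+00, -2.23407450e-01]), 'dq': array([-0.00137045, -0.00164133,  0.00073172,  0.00023077,  0.00105401,
        0.00028849]), 'tau': array([ 9.68833738e-04, -4.12261963e+01, -2.59747320e+01, -1.49084399e-04,
        4.06236053e-03,  4.19962612e-05]), 'eef_pos': array([ 199.43798721, -485.34478462,  230.72358053]), 'ee_rot': array([-4.88200418e-04,  8.30665810e-01, -5.56770913e-01, -4.73576091e-04]), 'force': array([-0.82294849,  0.39595083,  0.44695222]), 'wrist_torque': array([ 0.03945056, -0.05221163, -0.00513002]), 'grip_width': 0.9953624614309318}
scene [-182.11898331  767.49709026  596.87231288]
scene ball_1 0.72 [295.5 204.1] [ 564.8 -132.    42. ]
scene ball_1 0.6 [269.6 215.7] [573.1 -33.1  42. ]
scene ball_1 0.47 [320.1 193.3] [ 555.4 -234.4   42. ]
scene lever_1 0.66 [318.  190.6] [ 581.5 -259.1   35. ]
scene lever_1 0.52 [296.3 204.3] [ 571.7 -143.9   35. ]
scene lever_1 0.47 [265.9 216.4] [587.8 -34.   35. ]
scene mark_1 0.96 [286.8 208.8] [ 604.9 -14
[... 618 characters left out ...]
25.2 188.3] [ 602.7 -151.    12. ]
top red_marker 0.67 [402.2 290.6] [ 378.5 -306.7   22. ]
top red_marker 0.65 [375.2 279.8] [ 402.8 -250.1   22. ]
top red_marker 0.47 [392.7 251.6] [ 461.6 -289.9   22. ]
top red_marker 0.19 [326.9 187.9] [ 601.9 -153.7   22. ]
top fixture 0.72 [324.9 192.5] [ 593.5 -150.    12. ]
top usb_stick 0.72 [326.5 191. ] [ 597.9 -154.3    4. ]
top wick_spool 0.82 [263.3 293.6] [378.6 -12.    5. ]
top wick_spool 0.63 [276.8 196.3] [588.4 -45.4   5. ]
top wick_spool 0.63 [242.9 126.2] [747.6  26.6   5. ]
top tip_tinner 0.84 [244.1 127.6] [743.   23.7  10. ]
top tip_tinner 0.74 [324.9 190.8] [ 597.5 -150.3   10. ]
top phone_clamp 0.44 [273.8 198.4] [584.6 -38.6   0. ]
```

```bash
python3 - <<'E'
import cv2
a=cv2.imread("pics/top0.png")[110:330,215:445]; cv2.imwrite("pics/topc.png",cv2.resize(a,None,fx=2.7,fy=2.7,interpolation=cv2.INTER_CUBIC))
E
```

```text
(no output)
```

View pics/scene0.png

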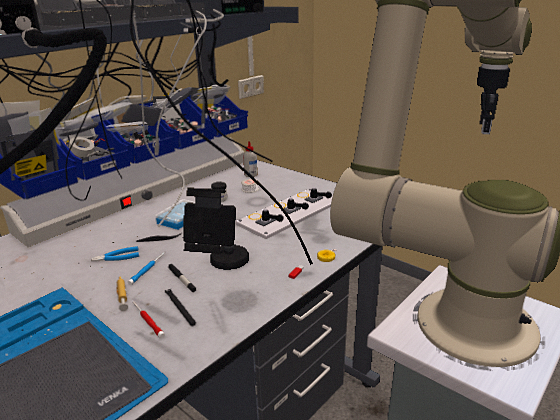

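View pics/topc.png

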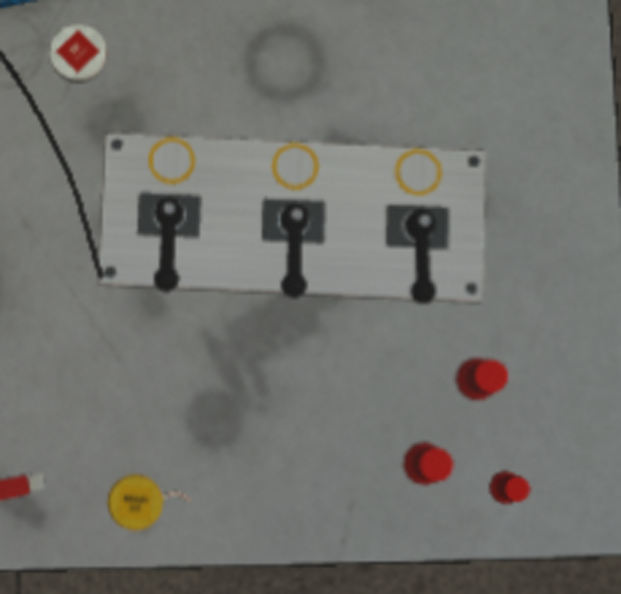

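The overhead crop shows three levers (balls at crop (166,279), (294,285), (423,291)) with yellow rings behind them. There are three red pawns: large at (482,378), medium at (428,463) and small at (510,487). The job needs the smallest, at (510,487), which is original pixel (404,290).

```bash
python3 - <<'E'
from h import *
im=cv2.imread("pics/top0.png"); hsv=cv2.cvtColor(im,cv2.COLOR_BGR2HSV)
y=cv2.inRange(hsv,(15,80,80),(35,255,255)); y[:150]=0;y[215:]=0;y[:,:255]=0;y[:,400:]=0
pts=[]
cs=np.column_stack(np.nonzero(y)[::-1]).astype(float)
for c in ((278.3,169.3),(324.3,171.5),(369.8,173.7)):
    q=cs[np.hypot(*(cs-c).T)<13]; 
    e=cv2.fitEllipse(q.astype(np.float32)); m=onz("top",e[0],12); print("ring",len(q),np.round(e[0],1),m.round(1)); pts.append(m[:2])
P=np.array(pts); d=P[0]-P[2]; yaw=np.arctan2(-d[0],d[1]); print("len",np.hypot(*d),"yaw",yaw)
c,s=np.cos(yaw),np.sin(yaw); o=P.mean(0)-45*np.array([c,s]); print("origin",o)
for k in (1,0,-1):
    f=lambda x,y:np.round(o+[c*x-s*y,s*x+c*y],1)
    print("axis",f(0,100*k),"ball",f(-55,100*k),"mark",f(45,100*k), proj("top",[*f(-55,100*k),42]).round(1))
for cc in ((107,135),(486,150),(482,301),(100,284)):
    w=onz("top",np.array(cc)/2.7+[215,110],12)[:2]-o; print("corner fixture frame",np.round([c*w[0]+s*w[1],-s*w[0]+c*w[1]],1))
r=cv2.inRange(hsv,(0,140,60),(8,255,255))|cv2.inRange(hsv,(172,140,60),(180,255,255))
n,l,st,ce=cv2.connectedComponentsWithStats(r)
for i in range(1,n):
    if st[i,4]>20: print(st[i],ce[i].round(1))
# bright cap (head top)
b=r&cv2.inRange(im[:,:,2],170,255)
for (u,v) in ((404,290),(375,281),(395,250)):
    w=b[v-14:v+15,u-14:u+15]; yy,xx=np.nonzero(w); print(len(xx),xx.mean()+u-14,yy.mean()+v-14, xx.min()+u-14,xx.max()+u-14,yy.min()+v-14,yy.max()+v-14)
print(im[283:298,395:413,2])
E
```

```text
ring 98 [278. 169.] [647.7 -49.3  12. ]
ring 95 [324.  171.1] [ 640.6 -149.5   12. ]
ring 94 [369.6 173.3] [ 633.7 -249.2   12. ]
len 200.34608815700753 yaw -0.06988090756204521
origin [ 595.77432903 -146.20323809]
axis [602.8 -46.4] ball [547.9 -42.6] mark [647.6 -49.6] [275.8 212.9]
axis [ 595.8 -146.2] ball [ 540.9 -142.4] mark [ 640.7 -149.3] [323.3 215.1]
axis [ 588.8 -246. ] ball [ 533.9 -242.1] mark [ 633.7 -249.1] [370.6 217.4]
corner fixture frame [ 62.5 152.4]
corner fixture frame [  65.2 -155.6]
corner fixture frame [ -58.2 -155. ]
corner fixture frame [-59.1 151.5]
[185  16  12   5  45] [191.1  17.6]
[384  35  12  13 106] [389.7  41.1]
[237 122  14  14 107] [243.6 128.5]
[ 66 225  11  38 171] [ 71.4 241.9]
[385 243  18  15 202] [393.1 249.7]
[365 275  18  14 195] [373.1 281.6]
[397 285  14  11 120] [403.4 290.4]
[208 287  18   9 111] [216.5 290.7]<stdin>:23: RuntimeWarning: Mean of empty slice.
  ret = ret.dtype.type(ret / rcount)
Traceback (most recent call last):
ValueError: zero-size array to reduction operation minimum which has no identity
```

Call:
play_rows --motion '[[[0, 0, 8], [0, 0, -7.08]], [[0, 0, 8], [0, 0, -7.08]], [[0, 0, 8], [0, 0, -7.08]], [[0, 0, 8], [0, 0, -7.08]], [[0, 0, 8], [0, 0, -7.08]], [[0, 0, 8], [0, 0, -7.08]], [[0, 0, 8], [0, 0, -7.08]], [[0, 0, 8], [0, 0, -7.08]], [[0, 0, 8], [0, 0, -7.08]]]' --fingers 0 --squeeze 40

```text
time_s: 1.75
eef_pos: [199.5, -485.6, 158.9]
ee_rot: [0.0, 1.0, -0.031, 0.0]
force: [-0.9, -0.6, 0.3]
grip_width: 0.005
```

Call:
play_rows --motion '[[[22.6, -16.9, 0], [0, 0, 0]], [[22.6, -16.9, 0], [0, 0, 0]], [[22.6, -16.9, 0], [0, 0, 0]], [[22.6, -16.9, 0], [0, 0, 0]], [[22.6, -16.9, 0], [0, 0, 0]], [[22.6, -16.9, 0], [0, 0, 0]], [[22.6, -16.9, 0], [0, 0, 0]], [[22.6, -16.9, 0], [0, 0, 0]], [[22.6, -16.9, 0], [0, 0, 0]], [[22.6, -16.9, 0], [0, 0, 0]], [[22.6, -16.9, 0], [0, 0, 0]], [[22.6, -16.9, 0], [0, 0, 0]], [[22.6, -16.9, 0], [0, 0, 0]], [[22.6, -16.9, 0], [0, 0, 0]], [[0, 0, 0], [0, 0, 0]], [[0, 0, 0], [0, 0, 0]]]'

```text
time_s: 3.08
eef_pos: [532.0, -270.5, 159.0]
ee_rot: [-0.0, 0.999, -0.033, -0.0]
force: [-1.2, -0.1, -0.9]
grip_width: 0.001
```

```bash
cat >> h.py <<'E'
from scipy.spatial.transform import Rotation as Rot
def rel(target):  # world target -> shift in tool axes
    s=ctrl.sense(); q=np.array(s["ee_rot"]); R=Rot.from_quat(q[[1,2,3,0]])
    x=R.as_matrix()[:,0]
    print("t",round(s["time_s"],2),"pos",s["eef_pos"].round(1),"phi",round(np.degrees(np.arctan2(x[1],x[0])),2),"down",R.as_matrix()[:,2].round(3),"F",s["force"].round(1),"g",round(s["grip_width"],3))
    print("shift",R.inv().apply(np.array(target)-s["eef_pos"]).round(1))
E
python3 - <<'E'
from h import *
rel([531.9,-271,32])
def box(x,y):
    p=[]
    for z,r in ((0,13),(3,13),(26,10),(44,10)):
        for a in np.linspace(0,6.28,60): p.append(proj("top",[x+r*np.cos(a),y+r*np.sin(a),z]))
    p=np.array(p); return np.r_[p.min(0),p.max(0)]
from scipy.optimize import least_squares
# bbox of pixels 397..410 x 285..295 -> edges
f=least_squares(lambda v:box(*v)-[396.5,284.5,410.5,295.5],[378,-305]); print(f.x,f.fun)
E
```

```text
t 3.08 pos [ 532.  -270.5  159. ] phi -3.82 down [-0.  0. -1.] F [-1.2 -0.1 -0.9] g 0.001
shift [-1.00e-01  5.00e-01  1.27e+02]
[ 379.09961404 -310.70981717] [-0.77288577 -0.58629446  0.74662926  0.58094143]
```

Call:
play_rows --motion '[[[0, 0, 21], [0, 0, 0]], [[0, 0, 21], [0, 0, 0]], [[0, 0, 21], [0, 0, 0]], [[0, 0, 21], [0, 0, 0]], [[0, 0, 21], [0, 0, 0]], [[0, 0, 21], [0, 0, 0]], [[0, -2, 0], [0, 0, 0]], [[0, -2, 0], [0, 0, 0]], [[0, 0, 0], [0, 0, 0]], [[0, 0, 0], [0, 0, 0]]]'

```text
time_s: 3.92
eef_pos: [532.2, -268.0, 35.0]
ee_rot: [0.001, 0.999, -0.034, 0.001]
force: [0.4, 0.1, 0.1]
grip_width: 0.006
```

Call:
play_rows --motion '[[[0, -1, 0], [0, 0, 0]], [[0, -1, 0], [0, 0, 0]], [[0, -1, 0], [0, 0, 0]], [[0, 0, 0], [0, 0, 0]]]'

```text
time_s: 4.25
eef_pos: [532.1, -264.4, 33.7]
ee_rot: [0.0, 0.999, -0.034, 0.0]
force: [0.6, -0.6, 0.4]
grip_width: 0.001
```

Call:
play_rows --motion '[[[0, -1, 0], [0, 0, 0]], [[0, -1, 0], [0, 0, 0]], [[0, 0, 0], [0, 0, 0]]]'

```text
time_s: 4.5
eef_pos: [532.1, -262.4, 33.4]
ee_rot: [0.0, 0.999, -0.034, 0.0]
force: [-1.3, -0.5, 1.7]
grip_width: -0.002
```

Call:
play_rows --motion '[[[0, -1, 0], [0, 0, 0]], [[0, -1, 0], [0, 0, 0]], [[0, 0, 0], [0, 0, 0]]]'

```text
time_s: 4.75
eef_pos: [532.0, -261.1, 33.5]
ee_rot: [0.001, 0.999, -0.034, 0.0]
force: [-2.4, -5.8, 1.7]
grip_width: 0.0
```

Call:
play_rows --motion '[[[0, -1, 0], [0, 0, 0]], [[0, 0, 0], [0, 0, 0]], [[0, 0, 0], [0, 0, 0]]]'

```text
time_s: 5.0
eef_pos: [532.0, -260.7, 33.6]
ee_rot: [0.001, 0.999, -0.034, 0.0]
force: [-3.1, -7.9, 2.0]
grip_width: -0.003
```

Call:
play_rows --motion '[[[0, -1, 0], [0, 0, 0]], [[0, 0, 0], [0, 0, 0]], [[0, 0, 0], [0, 0, 0]]]'

```text
time_s: 5.25
eef_pos: [532.1, -260.2, 33.6]
ee_rot: [0.002, 0.999, -0.034, 0.0]
force: [-3.0, -10.2, 1.1]
grip_width: -0.003
```

Call:
play_rows --motion '[[[0, 4, 0], [0, 0, 0]], [[0, 5, 0], [0, 0, 0]], [[0, 0, -22], [0, 0, 0]], [[0, 0, -23], [0, 0, 0]], [[0, -25, 0], [0, 0, 0]], [[0, -25, 0], [0, 0, 0]], [[0, -25, 0], [0, 0, 0]], [[0, -25, 0], [0, 0, 0]], [[0, 0, 0], [0, 0, 0]], [[0, 0, 22], [0, 0, 0]], [[0, 0, 23], [0, 0, 0]], [[0, 0, 0], [0, 0, 0]], [[0, 0, 0], [0, 0, 0]]]'

```text
time_s: 6.33
eef_pos: [538.2, -167.6, 32.8]
ee_rot: [-0.001, 0.999, -0.035, -0.001]
force: [0.3, -0.0, -0.2]
grip_width: 0.0
```

Call:
play_rows --motion '[[[0, -1, 0], [0, 0, 0]], [[0, -1, 0], [0, 0, 0]], [[0, -1, 0], [0, 0, 0]], [[0, -1, 0], [0, 0, 0]], [[0, -1, 0], [0, 0, 0]], [[0, 0, 0], [0, 0, 0]], [[0, 0, 0], [0, 0, 0]]]'

```text
time_s: 6.92
eef_pos: [539.1, -162.7, 33.5]
ee_rot: [0.0, 0.999, -0.034, 0.0]
force: [-0.2, -1.2, 1.4]
grip_width: 0.001
```

Call:
play_rows --motion '[[[0, -1, 0], [0, 0, 0]], [[0, -1, 0], [0, 0, 0]], [[0, 0, 0], [0, 0, 0]]]'

```text
time_s: 7.17
eef_pos: [539.0, -160.5, 33.3]
ee_rot: [0.0, 0.999, -0.034, -0.0]
force: [-0.0, -1.1, 0.8]
grip_width: -0.005
```

Call:
play_rows --motion '[[[0, -1, 0], [0, 0, 0]], [[0, -1, 0], [0, 0, 0]], [[0, 0, 0], [0, 0, 0]]]'

```text
time_s: 7.42
eef_pos: [539.1, -158.4, 33.2]
ee_rot: [-0.0, 0.999, -0.034, -0.0]
force: [-1.1, -1.1, 0.2]
grip_width: -0.003
```

Call:
play_rows --motion '[[[0, -1, 0], [0, 0, 0]], [[0, -1, 0], [0, 0, 0]], [[0, 0, 0], [0, 0, 0]]]'

```text
time_s: 7.67
eef_pos: [539.2, -156.4, 33.2]
ee_rot: [-0.0, 0.999, -0.034, -0.0]
force: [-1.3, -1.0, 0.4]
grip_width: 0.002
```

Call:
play_rows --motion '[[[0, -1, 0], [0, 0, 0]], [[0, -1, 0], [0, 0, 0]], [[0, 0, 0], [0, 0, 0]]]'

```text
time_s: 7.92
eef_pos: [539.4, -154.4, 33.2]
ee_rot: [-0.0, 0.999, -0.034, -0.0]
force: [0.0, -1.2, -0.4]
grip_width: 0.0
```

```bash
python3 - <<'E'
from h import *
im=snap("top","top1"); a=im[150:240,240:410,::-1]; cv2.imwrite("pics/c1.png",cv2.resize(a,None,fx=4.5,fy=4.5,interpolation=cv2.INTER_CUBIC))
rel([540,-150,32])
E
```

```text
t 7.97 pos [ 539.5 -154.4   33.3] phi -3.94 down [-0.  0. -1.] F [ 0.  -1.2 -0.6] g -0.001
shift [ 0.2 -4.5  1.3]
```

View pics/c1.png

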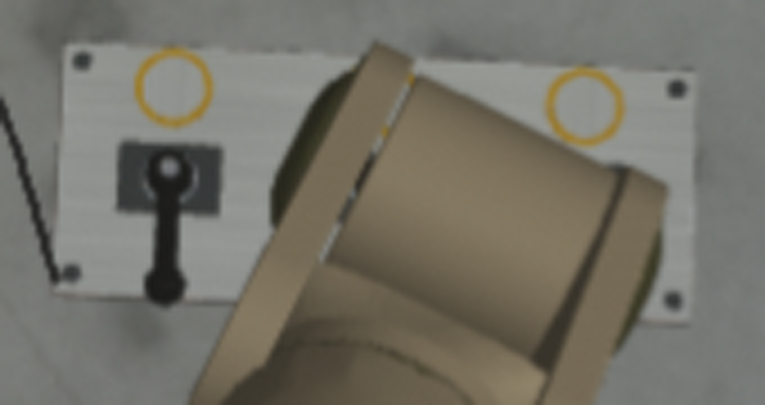

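Call:
play_rows --motion '[[[-0.5, 0, 0], [0, 0, 2.2]], [[-0.5, 0, 0], [0, 0, 2.2]], [[-0.5, 0, 0], [0, 0, 2.2]], [[-0.5, 0, 0], [0, 0, 2.2]], [[0, 0, 0], [0, 0, 0]]]'

```text
time_s: 8.38
eef_pos: [537.6, -154.2, 33.3]
ee_rot: [-0.0, 0.994, -0.112, 0.0]
force: [-1.1, 0.2, 0.2]
grip_width: 0.001
```

Call:
play_rows --motion '[[[-0.68, -1.93, 0], [0, 0, 2]], [[-0.68, -1.93, 0], [0, 0, 2]], [[-0.68, -1.93, 0], [0, 0, 2]], [[0, 0, 0], [0, 0, 0]]]'

```text
time_s: 8.72
eef_pos: [537.1, -148.1, 33.3]
ee_rot: [-0.0, 0.987, -0.163, 0.0]
force: [0.2, -1.2, 0.2]
grip_width: -0.001
```

Call:
play_rows --motion '[[[-0.68, -1.93, 0], [0, 0, 2]], [[-0.68, -1.93, 0], [0, 0, 2]], [[-0.68, -1.93, 0], [0, 0, 2]], [[0, 0, 0], [0, 0, 0]]]'

```text
time_s: 9.05
eef_pos: [537.2, -142.0, 33.3]
ee_rot: [-0.0, 0.977, -0.214, 0.0]
force: [0.3, -0.1, 0.6]
grip_width: -0.0
```

```bash
cat >> h.py <<'E'
def lev(ax=(595.8,-146.2)):
    s=ctrl.sense(); d=s["eef_pos"][:2]-ax; yaw=-.0699
    q=np.array(s["ee_rot"]); x=Rot.from_quat(q[[1,2,3,0]]).as_matrix()[:,0]
    th=yaw-np.arctan2(x[1],x[0]); h=np.array([-x[0],-x[1]]); t=np.array([-x[1],x[0]])
    print("t",round(s["time_s"],2),"tool turn rad",th.round(3),"radial",(d@h).round(1),"tang",(d@t).round(1),"push force",(-s["force"][:2]@t).round(1),"F",s["force"].round(1))
E
python3 -c "
from h import *
lev()"
```

```text
t 9.05 tool turn rad 0.361 radial 55.0 tang -20.7 push force -0.0 F [ 0.3 -0.1  0.6]
```

Call:
play_rows --motion '[[[-0.35, -0.96, 0], [0, 0, 1]], [[-0.35, -0.96, 0], [0, 0, 1]], [[-0.35, -0.96, 0], [0, 0, 1]], [[-0.35, -0.96, 0], [0, 0, 1]], [[0, 0, 0], [0, 0, 0]]]'

```text
time_s: 9.47
eef_pos: [537.7, -137.9, 33.3]
ee_rot: [-0.0, 0.969, -0.249, 0.0]
force: [0.5, -0.8, -1.2]
grip_width: 0.005
```

Call:
play_rows --motion '[[[-0.35, -0.96, 0], [0, 0, 1]], [[-0.35, -0.96, 0], [0, 0, 1]], [[0, 0, 0], [0, 0, 0]]]'

```text
time_s: 9.72
eef_pos: [538.0, -135.9, 33.3]
ee_rot: [0.0, 0.964, -0.266, 0.0]
force: [0.3, -1.2, 0.4]
grip_width: -0.003
```

Call:
play_rows --motion '[[[-0.35, -0.96, 0], [0, 0, 1]], [[-0.35, -0.96, 0], [0, 0, 1]], [[0, 0, 0], [0, 0, 0]]]'

```text
time_s: 9.97
eef_pos: [538.4, -133.9, 33.3]
ee_rot: [-0.0, 0.959, -0.282, 0.0]
force: [0.1, -0.7, -0.7]
grip_width: -0.003
```

Call:
play_rows --motion '[[[-0.35, -0.96, 0], [0, 0, 1]], [[-0.35, -0.96, 0], [0, 0, 1]], [[0, 0, 0], [0, 0, 0]]]'

```text
time_s: 10.22
eef_pos: [538.8, -131.9, 33.3]
ee_rot: [-0.0, 0.954, -0.299, 0.0]
force: [-0.0, -0.7, -0.1]
grip_width: -0.003
```

Call:
play_rows --motion '[[[-0.35, -0.96, 0], [0, 0, 1]], [[-0.35, -0.96, 0], [0, 0, 1]], [[-0.35, -0.96, 0], [0, 0, 1]], [[0, 0, 0], [0, 0, 0]]]'

```text
time_s: 10.55
eef_pos: [539.7, -128.9, 33.3]
ee_rot: [-0.0, 0.946, -0.324, 0.0]
force: [0.5, -0.4, -0.2]
grip_width: -0.002
```

Call:
play_rows --motion '[[[-0.35, -0.96, 0], [0, 0, 1]], [[-0.35, -0.96, 0], [0, 0, 1]], [[0, 0, 0], [0, 0, 0]]]'

```text
time_s: 10.8
eef_pos: [540.2, -127.1, 33.3]
ee_rot: [0.0, 0.94, -0.341, -0.0]
force: [-1.4, -1.9, -0.3]
grip_width: -0.002
```

Call:
play_rows --motion '[[[-0.35, -0.96, 0], [0, 0, 1]], [[-0.35, -0.96, 0], [0, 0, 1]], [[0, 0, 0], [0, 0, 0]]]'

```text
time_s: 11.05
eef_pos: [540.6, -125.7, 33.3]
ee_rot: [0.001, 0.934, -0.357, -0.0]
force: [-3.6, -5.9, 1.2]
grip_width: 0.003
```

Call:
play_rows --motion '[[[-0.35, -0.96, 0], [0, 0, 1]], [[0, 0, 0], [0, 0, 0]], [[0, 0, 0], [0, 0, 0]]]'

```text
time_s: 11.3
eef_pos: [540.8, -125.2, 33.3]
ee_rot: [0.001, 0.931, -0.365, -0.0]
force: [-4.7, -8.4, 2.0]
grip_width: -0.0
```

Call:
play_rows --motion '[[[-0.35, -0.96, 0], [0, 0, 1]], [[0, 0, 0], [0, 0, 0]], [[0, 0, 0], [0, 0, 0]]]'

```text
time_s: 11.55
eef_pos: [540.9, -124.6, 33.3]
ee_rot: [0.001, 0.928, -0.373, -0.001]
force: [-6.1, -9.9, 1.0]
grip_width: -0.001
```

```bash
python3 -c "
from h import *
lev()"
```

```text
t 11.55 tool turn rad 0.694 radial 54.6 tang -22.4 push force 11.4 F [-6.1 -9.9  1. ]
```

Call:
play_rows --motion '[[[0, 4, 0], [0, 0, 0]], [[0, 8, 0], [0, 0, 0]], [[0, 4, -10], [0, 0, 0]], [[0, 0, -25], [0, 0, 0]], [[0, 0, -30], [0, 0, 0]], [[0, 0, -20], [0, 0, 0]], [[0, 0, 0], [0, 0, 0]]]'

```text
time_s: 12.13
eef_pos: [532.4, -135.7, 123.3]
ee_rot: [0.0, 0.928, -0.373, 0.004]
force: [-0.1, 0.5, 0.1]
grip_width: -0.002
```

```bash
python3 -c "
from h import *
rel([379.1,-310.7,100])"
```

```text
t 12.13 pos [ 532.4 -135.7  123.3] phi -43.76 down [ 0.007 -0.003 -1.   ] F [-0.1  0.5  0.1] g -0.002
shift [ 10.2 232.5  22.7]
```

Call:
play_rows --motion '[[[1, 23.25, 1.5], [0, 0, 0]], [[1, 23.25, 1.5], [0, 0, 0]], [[1, 23.25, 1.5], [0, 0, 0]], [[1, 23.25, 1.5], [0, 0, 0]], [[1, 23.25, 1.5], [0, 0, 0]], [[1, 23.25, 1.5], [0, 0, 0]], [[1, 23.25, 1.5], [0, 0, 0]], [[1, 23.25, 1.5], [0, 0, 0]], [[1, 23.25, 1.5], [0, 0, 0]], [[1, 23.25, 1.5], [0, 0, 0]], [[0, 0, 0], [0, 0, 0]], [[0, 0, 0], [0, 0, 0]]]' --fingers 45

```text
time_s: 13.13
eef_pos: [376.5, -310.1, 103.3]
ee_rot: [-0.0, 0.928, -0.374, -0.0]
force: [0.9, -0.0, 1.5]
grip_width: 0.523
```

```bash
python3 - <<'E'
from h import *
rel([379.1,-310.7,17])
im=snap("top","top2"); cv2.imwrite("pics/c2.png",cv2.resize(im[110:330,215:445,::-1],None,fx=2.7,fy=2.7,interpolation=cv2.INTER_CUBIC))
im=snap("scene","scene2"); print(proj("scene",[379.1,-310.7,22]))
E
```

```text
t 13.13 pos [ 376.5 -310.1  103.3] phi -43.88 down [ 0.     0.001 -1.   ] F [ 0.9 -0.   1.5] g 0.523
shift [ 2.3 -1.3 86.3]
[385.67499741 206.76515995]
```

View pics/c2.png

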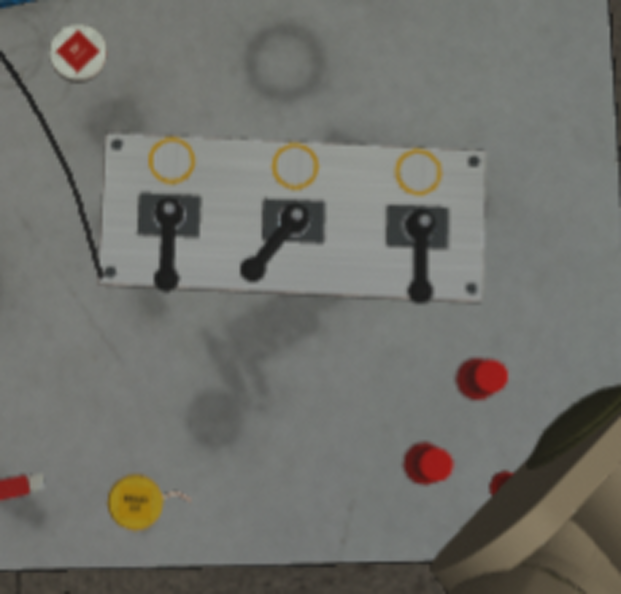

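The picture shows lever 2's handle swung clockwise, with its ball now at crop (253,269). Levers 1 and 3 still point forward, and the small pawn is under the gripper. Next I'll descend and grasp it.

Call:
play_rows --motion '[[[1.2, -0.6, 15], [0, 0, 0]], [[1.1, -0.7, 15], [0, 0, 0]], [[0, 0, 15], [0, 0, 0]], [[0, 0, 15], [0, 0, 0]], [[0, 0, 10], [0, 0, 0]], [[0, 0, 8], [0, 0, 0]], [[0, 0, 8], [0, 0, 0]], [[0, 0, 0], [0, 0, 0]], [[0, 0, 0], [0, 0, 0]]]'

```text
time_s: 13.98
eef_pos: [379.8, -310.4, 17.4]
ee_rot: [-0.0, 0.928, -0.372, -0.0]
force: [-0.2, 0.3, 0.2]
grip_width: 0.527
```

Call:
play_rows --motion '[[[0, 0, 0], [0, 0, 0]], [[0, 0, 0], [0, 0, 0]], [[0, 0, 0], [0, 0, 0]], [[0, 0, 0], [0, 0, 0]], [[0, 0, 0], [0, 0, 0]], [[0, 0, 0], [0, 0, 0]], [[0, 0, 0], [0, 0, 0]], [[0, 0, 0], [0, 0, 0]]]' --fingers 0 --squeeze 25

```text
time_s: 14.65
eef_pos: [379.9, -310.8, 17.8]
ee_rot: [0.0, 0.928, -0.373, 0.0]
force: [0.2, 0.3, 5.4]
grip_width: 0.221
```

Call:
play_rows --motion '[[[0, 0, -4], [0, 0, 0]], [[0, 0, -8], [0, 0, 0]], [[0, 0, -15], [0, 0, 0]], [[0, 0, -15], [0, 0, 0]], [[0, 0, -15], [0, 0, 0]], [[0, 0, -15], [0, 0, 0]], [[0, 0, -15], [0, 0, 0]], [[0, 0, 0], [0, 0, 0]], [[0, 0, 0], [0, 0, 0]]]'

```text
time_s: 15.4
eef_pos: [379.7, -310.5, 104.7]
ee_rot: [0.0, 0.928, -0.373, 0.001]
force: [-0.6, 0.4, 0.2]
grip_width: 0.22
```

```bash
python3 - <<'E'
from h import *
rel([640.7,-149.3,110])
im=snap("scene","scene3"); u,v=proj("scene",[379.9,-310.8,104]).astype(int); print(u,v)
cv2.imwrite("pics/c3.png",cv2.resize(im[v-50:v+50,u-65:u+65,::-1],None,fx=5,fy=5,interpolation=cv2.INTER_CUBIC))
E
```

```text
t 15.4 pos [ 379.7 -310.5  104.7] phi -43.75 down [ 0.001 -0.001 -1.   ] F [-0.6  0.4  0.2] g 0.22
shift [  77.  -296.9   -5.3]
387 180
```

View pics/c3.png

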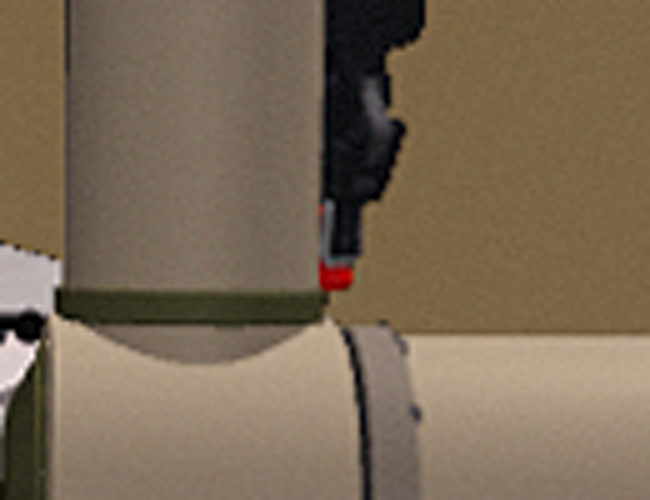

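The marker is held upright, with the red foot at crop (337,277) just below the fingertips. Next I'll turn the tool and carry the marker to ring 2.

Call:
play_rows --motion '[[[9.6, -37, -2], [0, 0, 0]], [[9.6, -37, -2], [0, 0, 0]], [[9.6, -37, -2], [0, 0, 0]], [[9.6, -37, 0], [0, 0, 0]], [[9.6, -37, 0], [0, 0, 0]], [[9.6, -37, 0], [0, 0, 0]], [[9.6, -37, 0], [0, 0, 0]], [[9.6, -37, 0], [0, 0, 0]], [[0, 0, 0], [0, 0, 6.28]], [[0, 0, 0], [0, 0, 6.28]], [[0, 0, 0], [0, 0, 6.28]], [[0, 0, 0], [0, 0, 6.28]], [[0, 0, 0], [0, 0, 6.28]], [[0, 0, 0], [0, 0, 6.28]], [[0, 0, 0], [0, 0, 6.28]], [[0, 0, 0], [0, 0, 6.28]], [[0, 0, 0], [0, 0, 0]], [[0, 0, 0], [0, 0, 0]]]'

```text
time_s: 16.95
eef_pos: [639.4, -149.6, 109.1]
ee_rot: [-0.0, -0.683, 0.73, 0.001]
force: [-0.3, 0.2, -0.3]
grip_width: 0.223
```

```bash
python3 - <<'E'
from h import *
rel([640.7,-149.3,32])
im=snap("scene","scene4"); s=ctrl.sense()["eef_pos"]
for z in (0,17): print("pred underside/tip",proj("scene",s-[0,0,17-z]))
u,v=proj("scene",s).astype(int)
cv2.imwrite("pics/c4.png",cv2.resize(im[v-45:v+45,u-60:u+60,::-1],None,fx=6,fy=6,interpolation=cv2.INTER_CUBIC)); print(u-60,v-45)
E
```

```text
t 16.95 pos [ 639.4 -149.6  109.1] phi -93.8 down [-0.002  0.001 -1.   ] F [-0.3  0.2 -0.3] g 0.223
shift [-0.3 -1.4 77.1]
pred underside/tip [279.21413563 179.3709844 ]
pred underside/tip [279.07169353 173.87093536]
219 128
```

View pics/c4.png

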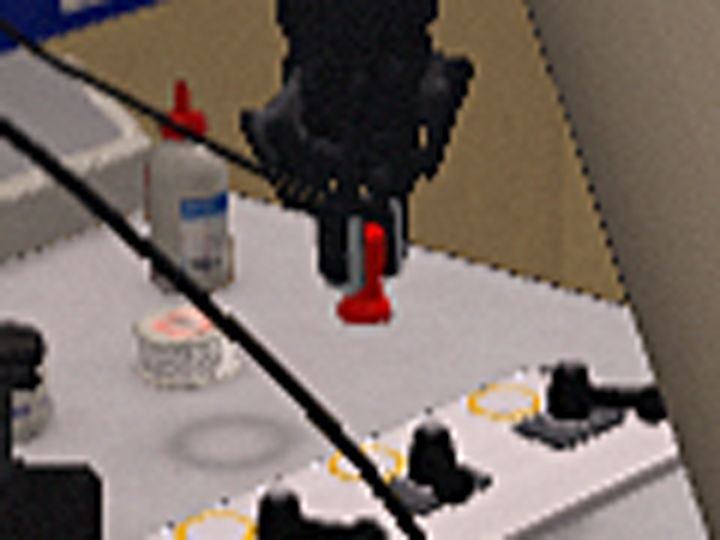

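Call:
play_rows --motion '[[[-0.3, -1.4, 10], [0, 0, 0]], [[0, 0, 15], [0, 0, 0]], [[0, 0, 15], [0, 0, 0]], [[0, 0, 15], [0, 0, 0]], [[0, 0, 10], [0, 0, 0]], [[0, 0, 6], [0, 0, 0]], [[0, 0, 4], [0, 0, 0]], [[0, 0, 2], [0, 0, 0]], [[0, 0, 0], [0, 0, 0]], [[0, 0, 0], [0, 0, 0]]]'

```text
time_s: 17.83
eef_pos: [641.6, -149.7, 33.9]
ee_rot: [0.0, -0.682, 0.731, -0.0]
force: [0.0, 0.2, -0.5]
grip_width: 0.226
```

Call:
play_rows --motion '[[[0, 0, 1], [0, 0, 0]], [[0, 0, 0.5], [0, 0, 0]], [[0, 0, 0], [0, 0, 0]]]'

```text
time_s: 18.08
eef_pos: [641.3, -149.5, 32.0]
ee_rot: [0.0, -0.682, 0.731, -0.0]
force: [-0.4, 0.5, -1.0]
grip_width: 0.223
```

```bash
python3 -c "
from h import *
rel([640.7,-149.3,29.5])"
```

```text
t 18.08 pos [ 641.3 -149.5   32. ] phi -93.98 down [ 0. -0. -1.] F [-0.4  0.5 -1. ] g 0.223
shift [-0.2  0.6  2.5]
```

Call:
play_rows --motion '[[[0, 0.5, 1], [0, 0, 0]], [[0, 0, 0.5], [0, 0, 0]], [[0, 0, 0], [0, 0, 0]], [[0, 0, 0], [0, 0, 0]]]'

```text
time_s: 18.42
eef_pos: [640.7, -149.5, 30.2]
ee_rot: [-0.0, -0.682, 0.731, 0.0]
force: [-0.1, -0.0, -0.3]
grip_width: 0.218
```

Call:
play_rows --motion '[[[0, 0, 0.5], [0, 0, 0]], [[0, 0, 0], [0, 0, 0]], [[0, 0, 0], [0, 0, 0]]]'

```text
time_s: 18.67
eef_pos: [640.8, -149.5, 30.0]
ee_rot: [0.0, -0.682, 0.731, -0.0]
force: [0.4, 0.6, 0.9]
grip_width: 0.22
```

Call:
play_rows --motion '[[[0, 0, 0.5], [0, 0, 0]], [[0, 0, 0.3], [0, 0, 0]], [[0, 0, 0], [0, 0, 0]], [[0, 0, 0], [0, 0, 0]]]'

```text
time_s: 19.0
eef_pos: [641.1, -149.5, 29.8]
ee_rot: [0.0, -0.682, 0.731, -0.0]
force: [-2.5, 0.5, 5.4]
grip_width: 0.22
```

Call:
play_rows --motion '[[[0, 0, -0.3], [0, 0, 0]], [[0, 0, 0], [0, 0, 0]], [[0, 0, 0], [0, 0, 0]], [[0, 0, 0], [0, 0, 0]], [[0, 0, 0], [0, 0, 0]], [[0, 0, 0], [0, 0, 0]]]' --fingers 45

```text
time_s: 19.5
eef_pos: [640.7, -149.5, 29.2]
ee_rot: [-0.0, -0.682, 0.731, 0.0]
force: [0.4, 0.0, 0.3]
grip_width: 0.528
```

Call:
play_rows --motion '[[[0, 0, -5], [0, 0, 0]], [[0, 0, -10], [0, 0, 0]], [[0, 0, -20], [0, 0, 0]], [[0, 0, -25], [0, 0, 0]], [[0, 0, -25], [0, 0, 0]], [[0, 20, -20], [0, 0, 0]], [[0, 30, 0], [0, 0, 0]], [[0, 35, 0], [0, 0, 0]], [[0, 35, 0], [0, 0, 0]], [[0, 35, 0], [0, 0, 0]], [[0, 35, 0], [0, 0, 0]], [[0, 35, 0], [0, 0, 0]], [[0, 20, 0], [0, 0, 0]], [[0, 0, 0], [0, 0, 0]], [[0, 0, 0], [0, 0, 0]]]'

```text
time_s: 20.75
eef_pos: [396.5, -132.8, 135.5]
ee_rot: [0.0, -0.682, 0.732, -0.001]
force: [-0.1, 0.1, 0.3]
grip_width: 0.529
```

```bash
python3 - <<'E'
from h import *
rel([640,-149,135])
a=snap("top","top5")[110:330,215:445,::-1]; b=snap("scene","scene5")[160:240,220:360,::-1]
a=cv2.resize(a,(440,420),interpolation=cv2.INTER_CUBIC); b=cv2.resize(b,(360,206),interpolation=cv2.INTER_CUBIC)
o=np.zeros((420,800,3),np.uint8); o[:,:440]=a; o[:206,440:]=b; cv2.imwrite("pics/c5.png",o)
E
```

```text
t 20.75 pos [ 396.5 -132.8  135.5] phi -94.04 down [ 0.002 -0.001 -1.   ] F [-0.1  0.1  0.3] g 0.529
shift [  -1.  -244.1    1. ]
```

View pics/c5.png

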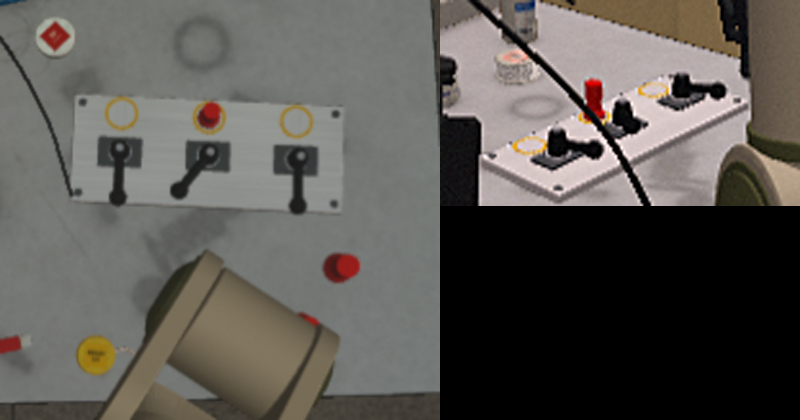

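The marker stands upright inside ring 2 (overhead view (208,116)), and the other levers and items I can see haven't moved. The arm is clear, so I'm handing in.

```bash
python3 -c "
from h import *
print(ctrl.finish_job())"
```

```text
the job is handed in; nothing more can be done
None
```

The loose lever was the middle one (lever 2). I ran it round until it came up firm and stood the smallest red marker upright in the ring behind it. The job was handed in at about 21 s.

- **Lever checks:** Lever 3 was tight, going springy at once and reaching about 10 N within 2 mm. Lever 2 turned freely at about 1 N and came up firm at roughly 0.65 rad. I stopped pushing there at 11.4 N. I did not push lever 1, because only one lever could be loose.
- **Marker:** It touched the plate with about 5 N before I released it.
- **Last checks:** The final overhead and scene pictures show the marker upright inside ring 2, with lever 2 still turned. Levers 1 and 3 still point forward, and the gripper was clear with no force on it. In the final overhead picture the arm partly hid the medium red pawn. No check failed or disagreed with another.

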